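# Unstack the tea things and lay them out

## Task

Take the two stacks of tea things apart and set each thing in the middle of its own place: the blue cap on the mouth of the grey pitcher, the steel cup on the round cork coaster, the copper cup on the square red tile, the green tea tin on the square dark wooden board and the white sugar jar on the round blue saucer. Keep everything the way up it stands now, set it down gently without dropping or tipping it, and leave the glass teapot where it is.

Things in the scene. Friction and masses are not known exactly. Their poses are not given: they have to be found in the camera images.
- blue_cap_mid (a point): blue plastic pitcher cap: upright ribbed cylinder, 42 mm across, 32 mm tall, about 30 g, flat underside without thread. At the start it stands on top of the steel cup. The point is its centre, half-way up (16 mm above its underside); z is its axis, up
- steel_cup_mid (a point): mid-grey stainless steel cup standing upside down (keep it so): 53 mm across at the bottom, tapering to 48 mm at its flat top, 48 mm tall, about 90 g. At the start it stands on the tea tin or on the sugar jar and carries the blue cap. The point is its centre, 24 mm above its underside; z up
- copper_cup_mid (a point): orange copper-coloured cup standing upside down (keep it so), same shape and size as the steel cup: 53 mm across at the bottom, 48 mm at its flat top, 48 mm tall, about 90 g. At the start it stands on whichever of tea tin and sugar jar does not carry the steel cup. The point is its centre, 24 mm above its underside; z up
- tea_tin_mid (a point): green round tea tin, flat topped, 64 mm across, 50 mm tall, about 160 g, with a brass band; it stands on the counter under one of the cups. The point is its centre, 25 mm above its underside; z up
- sugar_jar_mid (a point): white round ceramic sugar jar, flat topped, 64 mm across, 50 mm tall, about 220 g, with a grey band; it stands on the counter under the other cup. The point is its centre, 25 mm above its underside; z up
- pitcher_mouth (a point): grey plastic pitcher, 96 mm across and 130 mm tall, with a handle on one side (reaching 84 mm from its axis, up to 91 mm high) and a narrow round neck 42 mm across. Fixed to the counter. The point is the centre of the flat top of the neck (dark hole in its middle), 130 mm above the counter; the cap simply rests flat on it; z up
- cork_coaster_top (a point): round light-brown cork coaster, 100 mm across, 6 mm thick. Fixed to the counter. The point is the centre of its flat upper face, 6 mm above the counter; z up.
- blue_saucer_top (a point): flat round blue saucer, 100 mm across, 6 mm thick. Fixed to the counter. The point is the centre of its flat upper face, 6 mm above the counter; z up.
- dark_board_top (a point): square dark-brown (nearly black) wooden board, 100 x 100 mm, 6 mm thick. Fixed to the counter. The point is the centre of its flat upper face, 6 mm above the counter; z up.
- red_tile_top (a point): square red tile, 100 x 100 mm, 6 mm thick. Fixed to the counter. The point is the centre of its flat upper face, 6 mm above the counter; z up.
- teapot_mid (a point): bystander: loose glass teapot with a steel lid and black knob, 100 mm across the body, 98 mm tall, spout and handle reaching 85 mm from its axis. Do not move. The point is on its axis, 45 mm above the counter
Not all that is in view belongs to the job. What is shaped like the part that bears tea_tin_mid but purple is not meant.

How it is judged:
By the outcome, as a careful person would: the job done as asked, in the order asked, and still so for the second after the job is handed in, with the robot touching nothing.
It also fails if it takes over 128 s, if anything falls off the work surface, if the arm or the gripper's body presses on something with over 40 N, if the wrist force passes 120 N, or if a joint passes its speed limit or range.

## Robot

A 7-joint arm with a two-finger parallel gripper is mounted at the origin on the work surface. World frame = base frame: x ahead of the robot, y to its left, z up, the work surface at z = 0. Lengths are in m, angles in rad, forces in N, time in s.
With the tool pointing down it reaches from about 0.425 to 0.875 m from the base axis. Payload 4.7 kg.
Tool frame: the origin (TCP) lies at the very end of the fingers, on their centre line; the grasp point (between the pads) lies 19 mm behind it; z points along the fingers, y is the line along which they close (so a half turn about z gives the same grasp; the last joint's range is limited). The gripper opens to 87 mm and grips with 3 to 60 N. Pads are 19 mm wide; open, the fingers measure 117 mm over their backs; the gripper's body (75 mm by 190 mm) begins 51 mm behind the grasp point.
Start: joints at [-1.29, 0.321, -0.07, 1.45, 0.023, 1.371, -0.057], TCP at [0.171, 0.627, 0.223] pointing down, gripper open.
Joint ranges: [-2.86, 2.86], [-0.3, 2.09], [-1.38, 1.24], [0.06, 2.45], [-1.56, 4.7], [0.09, 2.05], [-2.69, 2.69]. Speed limits (rad/s): [2.57, 2.57, 3.14, 3.14, 3.14, 3.14, 3.14].

## Interface

Orientations are given as a rotation vector (axis times angle).
In Python, from bench import ctrl gives the robot as it stands.
- The arm moves only by the shell command python3 -m jog 'ROWS' [FORCE]. ROWS is JSON, a list that holds one entry, the list of rows, each a list of 7 numbers: the shift along the tool's x, y, z in mm, then the turn, a rotation vector about the tool's x, y, z in degrees, then the finger opening in mm, from 0 to 87. A call has 1 to 10 rows; each row is the pose to reach, as a shift and turn from the pose commanded when the call began, along the tool's axes at that moment; what a row does not reach only later rows make up. A row lasts 1/10 s, in which the tool goes at most 50 mm and 8.59 degrees, less where a joint would pass 70% of its speed; a pose out of reach is approached as far as the arm can. A call with a gripper value outside its range is refused whole. The fingers move at their own pace and stop on an object; FORCE is the grip in N (left out, the last holds). Time passes only in rows, so rows that repeat a pose let the fingers close. It gives the time, the measured TCP pose, the force, the opening and the grip force at its end, in the units of the state.
- ctrl.get_state(): the state, without advancing time (a new reading comes with each control period).
- ctrl.get_image(name): name is "side" or "top"; returns a dict with "image" (400x640x3 uint8, red, green, blue), "depth" (400x640 float32, m along the optical axis (not along the pixel's ray), 0 where there is no reading), "fov_y" (degrees; the focal length in pixels is half the picture's height over the tangent of half this angle, whatever the lens; pixels are square), "cx", "cy" (the principal point, pixels), "rvec" (rotation vector, rad) and "tvec" (3), from world to camera coordinates, as OpenCV has them. Camera axes: x right, y down, z forward; pixel columns grow to the right and rows downward; lengths in m; the calibration is good to about 2 mm. A picture is of the moment at which its call begins.
- ctrl.close_job(): hands the job in; it is judged then, once.
The state is a dict: "time": time; "joint_positions": joint angles; "qd": joint speeds; "joint_torque": joint torques, N m; "position": TCP position; "tool_rot": TCP orientation; "ft_force": force on the tool from outside, world axes, zero at the start; "torque": the same for the moment, N m; "grip_width": opening from 0.0 (shut) to 1.0 (fully open); "grip_force": force on a finger pad.
Only numpy, scipy, OpenCV 4.12 (cv2) and the standard library are available. Lean on these libraries where they do the work, as an engineer would, in place of code of your own. Each camera call takes 0.05 s, during which the arm holds its last target. There are 200 camera calls.

## Working session

There is one attempt and no reset: what is moved stays moved. The work goes in short steps, Python scripts to look and compute and a shell command to move; the robot and the scene stay as the last step left them, time stands still between calls to the robot, and variables do not carry over. Pictures are saved under pics/ and viewed, at most 14 in all, crops included, and the job is handed in when it is done.

```bash
ls; mkdir -p pics
cat > h.py <<'E'
import numpy as np,cv2
from bench import ctrl
def grab(n):
    d=ctrl.get_image(n); R=cv2.Rodrigues(np.array(d["rvec"],float))[0]; t=np.array(d["tvec"],float).ravel()
    f=d["image"].shape[0]/2/np.tan(np.radians(d["fov_y"])/2)
    d.update(R=R,t=t,f=f,C=-R.T@t); return d
def plane(d,u,v,z):
    r=d["R"].T@np.array([(u-d["cx"])/d["f"],(v-d["cy"])/d["f"],1.]); return d["C"]+r*(z-d["C"][2])/r[2]
def cloud(d):
    v,u=np.mgrid[:400,:640]; Z=d["depth"]
    P=np.stack([(u-d["cx"])/d["f"]*Z,(v-d["cy"])/d["f"]*Z,Z],-1)
    W=(P-d["t"])@d["R"]; W[Z==0]=np.nan; return W
def save(d,n): cv2.imwrite("pics/"+n,d["image"][:,:,::-1])
E
python3 - <<'E'
from h import *
for n in("top","side"):
    d=grab(n); save(d,n+"0.png"); print(n,d["f"],d["cx"],d["cy"],d["C"],d["R"].round(3).tolist(),(d["depth"]>0).mean())
    print(plane(d,320,200,0))
s=ctrl.get_state(); print(s)
E
```

```text
pics
top 429.0394527968082 326.59541619834243 209.10411907325428 [0.30186666 0.00941377 1.10648003] [[0.047, -0.999, -0.002], [-0.978, -0.046, -0.205], [0.205, 0.012, -0.979]] 0.9960234375
[0.55683014 0.04155464 0.        ]
side 512.6113237820867 319.16460485956316 194.61892609442063 [0.41275634 0.99515035 0.86146026] [[-0.996, -0.087, -0.016], [-0.04, 0.61, -0.791], [0.079, -0.788, -0.611]] 0.99616796875
[ 0.51956168 -0.09182754  0.        ]
{'time': 0.1, 'joint_positions': array([-1.28992007,  0.32176804, -0.07009508,  1.45155851,  0.02259958,
        1.3708174 , -0.0568738 ]), 'qd': array([ 0.00250492, -0.00292382,  0.00031582, -0.00282566, -0.00098235,
       -0.00156156, -0.00016465]), 'joint_torque': array([-2.61263622e-04, -4.92573845e+01, -4.05941913e-01, -3.13400388e+01,
       -6.42351480e-02,  3.95556504e-02,  1.05423298e-04]), 'position': array([0.1712625 , 0.62650739, 0.22155577]), 'tool_rot': array([-4.17690726e-01, -3.11355482e+00,  2.76179924e-03]), 'ft_force': array([ 0.01325949,  0.50340224, -0.00438425]), 'torque': array([0.04798599, 0.04035457, 0.0203519 ]), 'grip_force': 0.0, 'grip_width': 1.0011572519048075}
```

View pics/top0.png

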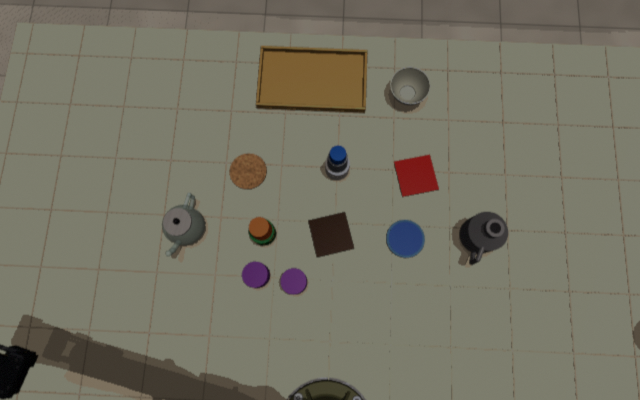

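View pics/side0.png

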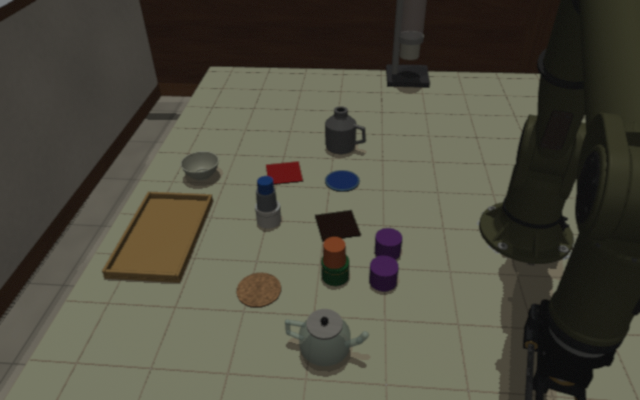

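```bash
cat >> h.py <<'E'
def blobs(d,lo,hi,z,tol=.008,amin=25,box=None):
    "centres of upper faces: hsv range, and cloud height within tol of z"
    hsv=cv2.cvtColor(d["image"],cv2.COLOR_RGB2HSV); W=cloud(d)
    m=cv2.inRange(hsv,np.array(lo),np.array(hi))&((np.abs(W[...,2]-z)<tol)*255).astype(np.uint8)
    if box: 
        b=np.zeros_like(m); x0,y0,x1,y1=box; b[y0:y1,x0:x1]=255; m&=b
    out=[]
    for c in cv2.findContours(m,cv2.RETR_EXTERNAL,cv2.CHAIN_APPROX_NONE)[0]:
        if len(c)<8: continue
        P=np.array([plane(d,*p,z)[:2] for p in cv2.convexHull(c)[:,0].astype(float)],np.float32)*1000
        M=cv2.moments(cv2.convexHull(c))
        if M["m00"]<amin: continue
        u,v=M["m10"]/M["m00"],M["m01"]/M["m00"]
        (rx,ry),(w,h),a=cv2.minAreaRect(P)
        out.append((round(u),round(v),(plane(d,u,v,z)[:2]*1000).round(1).tolist(),[round(w),round(h),round(a)]))
    return out
SPEC=dict(cap=([100,120,40],[125,255,255],.130),cop=([3,120,60],[14,255,255],.098),mouth=([0,0,20],[179,90,150],.130),
 cork=([5,60,60],[20,190,255],.006),saucer=([100,120,40],[125,255,255],.006),board=([0,0,5],[30,255,70],.006),red=([175,150,60],[180,255,255],.006),
 tin=([50,80,10],[90,255,200],.05),jar=([0,0,60],[179,60,255],.05),steel=([0,0,10],[179,255,255],.098),purple=([130,100,30],[165,255,255],.05))
E
python3 - <<'E'
from h import *
for n in("top","side"):
    d=grab(n); print(n)
    for k,(lo,hi,z) in SPEC.items(): print(k,blobs(d,lo,hi,z)[:6])
    W=cloud(d)
    for p in ([(338,160),(338,152),(338,170),(261,225),(495,228),(405,239),(600,100),(176,221)] if n=="top" else [(266,185),(267,210),(334,245),(341,110)]): print(p,W[p[1],p[0]].round(3),d["image"][p[1],p[0]])
E
```

```text
top
cap [(338, 154, [642.2, 1.7], [40, 36, 3])]
cop [(259, 227, [462.0, 181.4], [47, 45, 48])]
mouth [(494, 228, [479.3, -366.2], [41, 45, 21])]
cork [(636, 336, [248.7, -754.4], [15, 62, 84]), (126, 366, [119.2, 492.8], [690, 121, 77]), (189, 246, [418.0, 372.5], [30, 110, 50]), (461, 242, [460.6, -328.5], [122, 37, 6]), (324, 170, [637.5, 35.2], [34, 11, 16]), (248, 171, [627.2, 236.5], [100, 100, 65])]
saucer [(405, 238, [464.5, -182.9], [88, 93, 3])]
board [(325, 391, [85.0, 5.6], [45, 175, 3]), (133, 370, [110.0, 473.3], [531, 85, 76]), (465, 249, [444.4, -337.2], [39, 6, 42]), (330, 234, [466.1, 9.8], [99, 100, 16]), (339, 110, [811.0, 1.4], [6, 149, 0]), (281, 108, [810.4, 163.2], [100, 5, 90])]
red []
tin [(263, 234, [451.7, 178.3], [40, 62, 29])]
jar [(184, 228, [457.0, 375.4], [71, 109, 54]), (337, 166, [637.5, 1.7], [63, 47, 87]), (410, 85, [870.9, -184.4], [107, 107, 44])]
steel [(176, 221, [466.4, 380.4], [14, 15, 78]), (259, 227, [461.3, 181.3], [48, 48, 66]), (488, 232, [476.0, -363.2], [88, 86, 21]), (337, 160, [638.3, 2.5], [48, 35, 82])]
purple [(293, 281, [340.2, 9
[... 1269 characters left out ...]
75, 11]), (393, 233, [332.0, 85.0], [27, 63, 55]), (268, 208, [642.1, 11.2], [63, 57, 17]), (199, 162, [870.5, -180.6], [105, 113, 16]), (46, 36, [1823.7, -1114.8], [43, 882, 0])]
steel [(324, 320, [468.6, 388.0], [13, 16, 4]), (334, 245, [462.8, 187.2], [46, 53, 4]), (532, 210, [12.3, 35.0], [67, 127, 67]), (266, 193, [643.0, 13.3], [49, 44, 4]), (341, 121, [478.5, -349.5], [75, 84, 87]), (406, 55, [262.0, -864.5], [67, 100, 77])]
purple [(384, 267, [353.6, 196.3], [57, 70, 0]), (388, 238, [342.6, 104.2], [66, 56, 88])]
(266, 185) [0.638 0.02  0.128] [18 33 60]
(267, 210) [0.641 0.026 0.054] [37 38 38]
(334, 245) [0.464 0.185 0.097] [116  61  33]
(341, 110) [ 0.478 -0.361  0.13 ] [21 20 21]
```

Run:
```python
from h import *
a=grab("top")["image"];b=grab("side")["image"]
c=lambda i,x,y,w,h:cv2.resize(i[y:y+h,x:x+w],(400,300),interpolation=cv2.INTER_CUBIC)
o=np.vstack([np.hstack([c(a,220,200,120,90),c(a,300,130,80,60)]),np.hstack([c(b,220,165,120,90),c(b,310,220,120,90)])])
o=np.clip(o.astype(int)*1.5,0,255).astype(np.uint8)
cv2.imwrite("pics/crop.png",o[:,:,::-1])
```

```text
(no output)
```

View pics/crop.png

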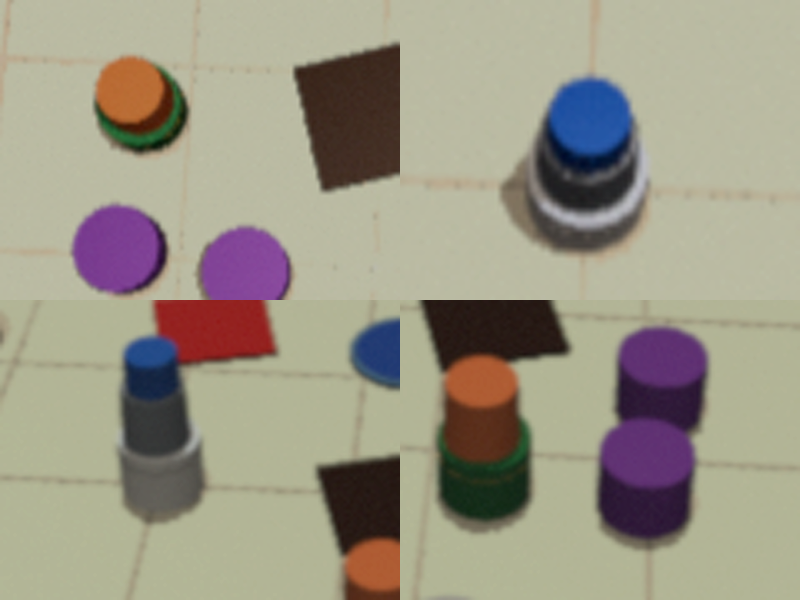

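The crop confirms it: the green tin under the copper cup at top-view (261,231) is the one meant. The same-shaped tins at (256,275) and (293,281) are purple and are left alone. The white jar is under the steel cup and cap at (338,160).

```bash
cat >> h.py <<'E'
from scipy.spatial.transform import Rotation as Ro
SPEC["red"]=([170,150,60],[179,255,255],.006)
def to(x,y,z):
    "shift in tool axes (mm) and turn about tool z (deg) to world TCP target in mm with tool y along world y"
    s=ctrl.get_state(); R=Ro.from_rotvec(s["tool_rot"]); D=Ro.from_matrix(np.diag([-1,1,-1.]))
    print("shift",(R.inv().apply(np.array([x,y,z])-1000*s["position"])).round(1),"turn",np.degrees((R.inv()*D).as_rotvec()).round(1),"at",(1000*s["position"]).round(1),"t",s["time"])
E
python3 - <<'E'
from h import *
for n in("top","side"):
    d=grab(n); print(n,blobs(d,*SPEC["red"]))
to(642,5,250)
E
```

```text
top []
side []
shift [-617.9 -475.8  -27.4] turn [ -0.    0.  -15.3] at [171.4 626.9 222.4] t 0.4
```

```bash
python3 -m jog '[[[-39,-30,-5,0,0,-5,87],[-78,-60,-15,0,0,-10,87],[-117,-90,-27,0,0,-15.3,87],[-156,-120,-27,0,0,-15.3,87],[-195,-150,-27,0,0,-15.3,87],[-234,-180,-27,0,0,-15.3,87],[-273,-210,-27,0,0,-15.3,87],[-312,-240,-27,0,0,-15.3,87],[-351,-270,-27,0,0,-15.3,87],[-390,-300,-27,0,0,-15.3,87]]]'
python3 - <<'E'
from h import *
SPEC["red"]=([0,150,60],[4,255,255],.006)
for n in("top","side"):
    d=grab(n); print(n,blobs(d,*SPEC["red"]))
to(642,5,200)
E
```

```text
time: 1.4
position: [0.4694, 0.2331, 0.25]
tool_rot: [-0.001, 3.141, 0.001]
ft_force: [0.8, 0.7, 0.0]
grip_width: 1.001
grip_force: 0.0
top [(416, 175, [635.0, -210.0], [98, 98, 14])]
side [(284, 172, [633.2, -206.6], [94, 98, 15])]
shift [-171.5 -219.6   51.2] turn [-0.2  0.2 -0.7] at [473.1 226.8 250.1] t 1.5
```

```bash
echo 'SPEC["red"]=([0,150,60],[4,255,255],.006)' >> h.py
python3 -m jog '[[[-35,-45,10,0,0,0,87],[-70,-90,20,0,0,0,87],[-100,-130,30,0,0,0,87],[-130,-170,40,0,0,0,87],[-150,-200,50,0,0,0,87],[-169,-216,52,0,0,0,87],[-169,-216,52,0,0,0,87],[-169,-216,52,0,0,0,87]]]'
python3 - <<'E'
from h import *
to(642,5,101)
a=grab("top"); b=grab("side")
o=np.hstack([cv2.resize(a["image"][90:240,240:440],(400,300)),cv2.resize(b["image"][80:230,170:370],(400,300))])
cv2.imwrite("pics/ab.png",np.clip(o*1.5,0,255).astype(np.uint8)[:,:,::-1])
for d in(a,b):
  for k in("cap",): print(blobs(d,*SPEC[k]))
E
```

```text
time: 2.3
position: [0.6374, 0.0191, 0.1971]
tool_rot: [-0.001, -3.141, -0.001]
ft_force: [0.1, -0.1, 0.1]
grip_width: 1.001
grip_force: 0.0
shift [ -4.7 -14.1  96.1] turn [ 0.  -0.1 -0. ] at [637.4  19.1 197.1] t 2.3
[]
[(265, 182, [643.3, 11.0], [31, 41, 9])]
```

View pics/ab.png

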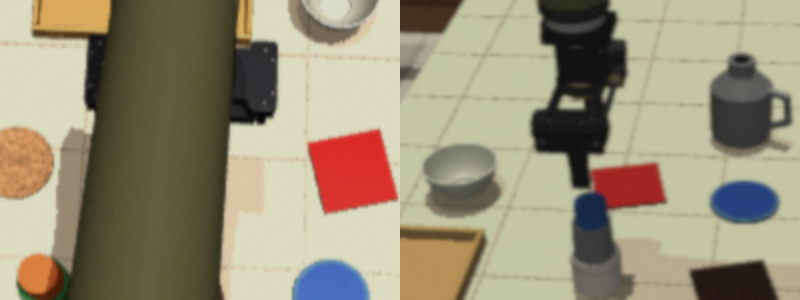

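The crop shows the fingers just behind and above the cap, with the fingertip at side pixel (260,172). The arm hides the cap from the top camera. I'll use the fingertip's depth to check the side camera against the arm.

Run:
```python
from h import *
b=grab("side"); W=cloud(b); 
m=(W[...,2]>.17)&(W[...,2]<.245)&(abs(W[...,1]-.03)<.1)&(abs(W[...,0]-.64)<.05)
v,u=np.where(m); P=W[m]*1000
for r in np.unique(v): 
    q=P[v==r]; print(r,u[v==r].min(),u[v==r].max(),q[:,0].min().round(),q[:,0].max().round(),"y",np.percentile(q[:,1],[10,50,90]).round(),"z",np.median(q[:,2]).round())
c=(abs(W[...,2]-.114)<.02)&(abs(W[...,1]-.01)<.06)&(abs(W[...,0]-.64)<.05)
v,u=np.where(c);P=W[c]*1000
for r in np.unique(v): 
    q=P[v==r]; print(r,u[v==r].min(),u[v==r].max(),q[:,0].min().round(),q[:,0].max().round(),"y",q[:,1].min().round(),q[:,1].max().round(),"z",np.median(q[:,2]).round())
```

```text
133 262 271 626.0 646.0 y [-29. -28. -26.] z 244.0
134 269 271 627.0 630.0 y [-31. -25. -23.] z 244.0
157 259 264 626.0 635.0 y [70. 74. 74.] z 244.0
158 255 264 625.0 644.0 y [74. 77. 78.] z 244.0
159 254 263 626.0 646.0 y [77. 78. 80.] z 242.0
160 254 264 626.0 647.0 y [75. 77. 79.] z 238.0
161 254 264 625.0 648.0 y [73. 77. 79.] z 236.0
162 255 264 625.0 644.0 y [74. 77. 79.] z 233.0
163 255 264 626.0 646.0 y [73. 76. 78.] z 229.0
164 255 264 626.0 647.0 y [73. 74. 76.] z 226.0
165 255 264 626.0 646.0 y [73. 75. 76.] z 224.0
166 255 265 625.0 647.0 y [71. 72. 76.] z 219.0
167 255 265 625.0 647.0 y [70. 71. 74.] z 216.0
168 255 265 625.0 647.0 y [71. 73. 75.] z 214.0
169 256 265 625.0 646.0 y [71. 72. 75.] z 211.0
170 256 265 625.0 646.0 y [70. 72. 74.] z 208.0
171 256 265 626.0 646.0 y [71. 73. 76.] z 206.0
172 256 265 626.0 646.0 y [71. 72. 73.] z 203.0
173 256 265 626.0 646.0 y [72. 73. 74.] z 201.0
174 261 265 626.0 635.0 y [72. 73. 74.] z 199.0
176 261 269 637.0 658.0 y -19.0 -11.0 z 128.0
177 259 271 631.0 661.0 y -15.0 -8.0 z 129.0
178 258 272 628.0 663.0 y -10.0 -5.0 z 129.0
179 258 272 627.0 662.0 y -5.0 0.0 z 129.0
180 257 273 627.0 663.0 y -11.0 7.0 z 129.0
181 257 273 625.0 663.0 y 1.0 10.0 z 130.0
182 257 273 624.0 663.0 y 3.0 15.0 z 129.0
183 257 273 626.0 663.0 y -3.0 16.0 z 128.0
184 257 273 625.0 663.0 y 0.0 21.0 z 128.0
185 257 273 625.0 663.0 y 2.0 23.0 z 126.0
186 257 273 626.0 665.0 y 1.0 22.0 z 122.0
187 257 273 625.0 665.0 y 3.0 21.0 z 119.0
188 257 274 624.0 667.0 y -4.0 20.0 z 116.0
189 257 275 623.0 667.0 y -5.0 23.0 z 112.0
190 256 275 622.0 670.0 y -1.0 20.0 z 110.0
191 256 275 622.0 667.0 y 1.0 19.0 z 106.0
192 256 275 621.0 668.0 y 5.0 21.0 z 102.0
193 256 275 620.0 667.0 y 9.0 21.0 z 100.0
194 257 273 625.0 664.0 y 13.0 22.0 z 98.0
195 258 273 625.0 661.0 y 15.0 24.0 z 97.0
196 260 271 629.0 655.0 y 20.0 27.0 z 97.0
197 264 268 635.0 645.0 y 24.0 26.0 z 96.0
```

```bash
python3 -m jog '[[[-6,-17,10,0,0,0,87],[-6,-17,30,0,0,0,87],[-6,-17,55,0,0,0,87],[-6,-17,75,0,0,0,87],[-6,-17,88,0,0,0,87],[-6,-17,94,0,0,0,87],[-6,-17,94,0,0,0,87],[-6,-17,94,0,0,0,70]]]' 10
python3 - <<'E'
from h import *
to(643.5,2,102)
b=grab("side"); W=cloud(b)*1000
cv2.imwrite("pics/c.png",np.clip(cv2.resize(b["image"][130:230,200:333],(800,600),interpolation=cv2.INTER_CUBIC)*1.7,0,255).astype(np.uint8)[:,:,::-1])
E
```

```text
time: 3.25
position: [0.6442, 0.0022, 0.1047]
tool_rot: [-0.001, 3.14, 0.0]
ft_force: [0.6, 0.0, 1.1]
grip_width: 0.966
grip_force: 0.0
shift [ 0.7 -0.2  2.7] turn [0.  0.1 0. ] at [644.2   2.2 104.7] t 3.25
```

View pics/c.png

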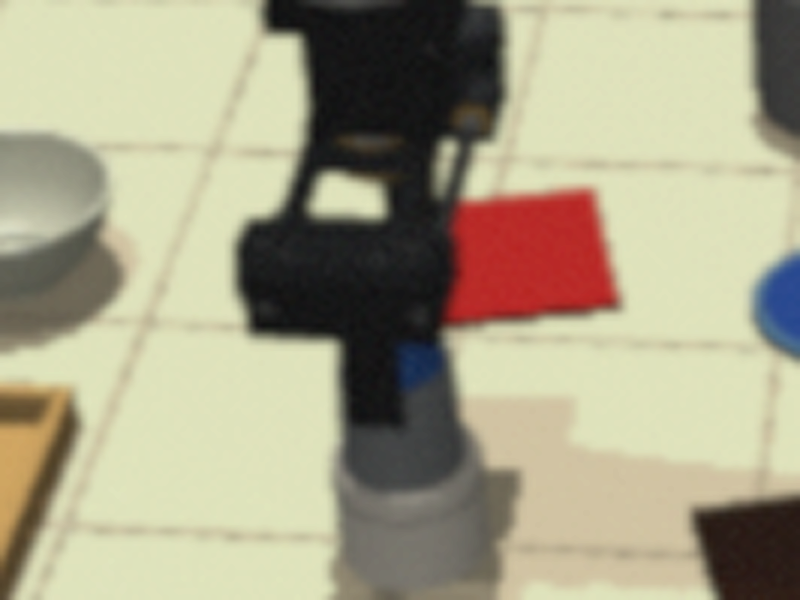

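The finger spans crop columns 345–405, in front of the cap whose visible part is at about (420,365). The shift matches the expected perspective, so the alignment is good. Lower 2 mm and close.

```bash
python3 -m jog '[[[0,0,2,0,0,0,60],[0,0,2,0,0,0,50],[0,0,2,0,0,0,44],[0,0,2,0,0,0,40],[0,0,2,0,0,0,36],[0,0,2,0,0,0,36],[0,0,2,0,0,0,36],[0,0,2,0,0,0,36]]]' 12
python3 -m jog '[[[0,0,-5,0,0,0,36],[0,0,-20,0,0,0,36],[0,0,-45,0,0,0,36],[0,0,-75,0,0,0,36],[0,0,-105,0,0,0,36],[0,0,-110,0,0,0,36]]]'
python3 - <<'E'
from h import *
to(480,-364,215)
b=grab("side");print(blobs(b,*SPEC["steel"])); d=SPEC["cap"]; s=ctrl.get_state()
z=s["position"][2]-.102+.130; print(blobs(b,d[0],d[1],z,.02)); save(b,"lift.png")
E
```

```text
time: 4.1
position: [0.6436, 0.0018, 0.1016]
tool_rot: [-0.0, 3.141, -0.0]
ft_force: [-0.2, -0.0, 0.7]
grip_width: 0.456
grip_force: 12.0
time: 4.7
position: [0.6461, 0.0015, 0.2175]
tool_rot: [-0.0, 3.133, 0.001]
ft_force: [0.7, -0.0, -0.5]
grip_width: 0.454
grip_force: 12.0
shift [ 166.1 -365.5    0.7] turn [0.1 0.5 0. ] at [646.1   1.5 217.5] t 4.7
[(325, 320, [468.3, 388.2], [14, 16, 43]), (334, 245, [462.9, 187.6], [46, 56, 4]), (532, 210, [12.7, 35.3], [68, 127, 67]), (265, 192, [644.4, 7.2], [48, 53, 4]), (341, 122, [477.2, -348.2], [83, 72, 3]), (620, 103, [-381.5, -514.4], [356, 20, 90]), (406, 55, [261.0, -861.3], [61, 97, 84]), (587, 44, [-435.6, -999.7], [49, 312, 0]), (39, 27, [1824.8, -1088.6], [703, 42, 89])]
[]
```

View pics/lift.png

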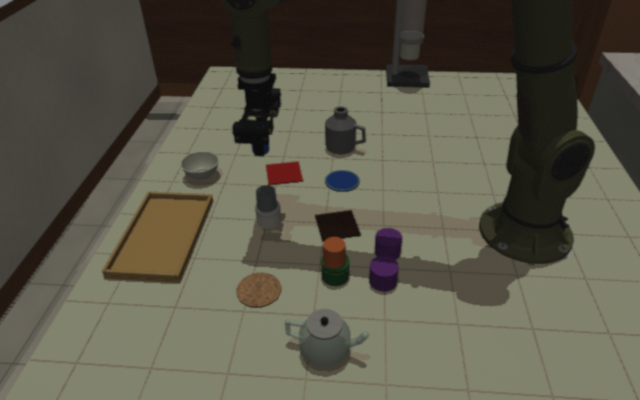

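Side view: the cap is held at (262,148), and the steel cup and jar are undisturbed at (267,205). Carry it to the pitcher.

```bash
python3 -m jog '[[[15,-35,0,0,0,0,36],[32,-72,0,0,0,0,36],[50,-112,0,0,0,0,36],[68,-152,0,0,0,0,36],[86,-192,0,0,0,0,36],[104,-232,0,0,0,0,36],[122,-272,0,0,0,0,36],[140,-312,0,0,0,0,36],[155,-345,0,0,0,0,36],[164,-362,0,0,0,0,36]]]'
python3 -m jog '[[[2,-3,20,0,0,0,36],[2,-3,40,0,0,0,36],[2,-3,40,0,0,0,36],[2,-3,40,0,0,0,36]]]'
cat >> h.py <<'E'
def profile(d,box,n=""):
    "extents in world mm by rows of a box of the picture (mask given by box of world coords)"
    W=cloud(d)*1000; x0,x1,y0,y1,z0,z1=box
    m=(W[...,0]>x0)&(W[...,0]<x1)&(W[...,1]>y0)&(W[...,1]<y1)&(W[...,2]>z0)&(W[...,2]<z1)
    v,u=np.where(m); P=W[m]
    for r in np.unique(v): q=P[v==r]; print(r,u[v==r].min(),u[v==r].max(),"x",q[:,0].min().round(),q[:,0].max().round(),"y",q[:,1].min().round(),np.median(q[:,1]).round(),q[:,1].max().round(),"z",np.median(q[:,2]).round())
E
python3 - <<'E'
from h import *
to(480,-364,132)
b=grab("side"); profile(b,(440,520,-420,-310,100,215)); print(b["cx"])
a=grab("top")
o=np.hstack([cv2.resize(a["image"][150:300,400:600],(400,300)),cv2.resize(b["image"][60:135,290:390],(400,300),interpolation=cv2.INTER_CUBIC)])
cv2.imwrite("pics/pit.png",np.clip(o*1.7,0,255).astype(np.uint8)[:,:,::-1])
E
```

```text
time: 5.75
position: [0.4765, -0.3638, 0.211]
tool_rot: [-0.008, -3.14, 0.002]
ft_force: [-0.7, -0.8, 0.2]
grip_width: 0.453
grip_force: 12.0
time: 6.15
position: [0.4774, -0.3627, 0.1711]
tool_rot: [0.001, -3.14, -0.001]
ft_force: [-0.7, 0.5, 0.1]
grip_width: 0.452
grip_force: 12.0
shift [-2.6 -1.3 39.1] turn [ 0.  -0.1  0. ] at [ 477.4 -362.7  171.1] t 6.15
89 335 348 x 459.0 496.0 y -361.0 -344.0 -327.0 z 206.0
90 335 348 x 459.0 496.0 y -358.0 -332.0 -327.0 z 209.0
91 335 348 x 459.0 496.0 y -361.0 -335.0 -327.0 z 205.0
92 335 348 x 458.0 496.0 y -359.0 -336.0 -328.0 z 201.0
93 335 348 x 458.0 496.0 y -361.0 -334.0 -331.0 z 199.0
94 335 348 x 458.0 496.0 y -358.0 -336.0 -329.0 z 195.0
95 335 348 x 458.0 496.0 y -357.0 -337.0 -330.0 z 191.0
96 335 348 x 458.0 496.0 y -360.0 -340.0 -331.0 z 186.0
97 335 348 x 458.0 496.0 y -361.0 -337.0 -331.0 z 185.0
98 335 347 x 461.0 496.0 y -352.0 -338.0 -332.0 z 181.0
99 335 347 x 461.0 496.0 y -356.0 -338.0 -330.0 z 178.0
100 336 346 x 463.0 493.0 y -351.0 -338.0 -332.0 z 175.0
101 338 345 x 466.0 486.0 y -339.0 -334.0 -332.0 z 174.0
106 338 
[... 336 characters left out ...]
2 334 347 x 460.0 499.0 y -364.0 -353.0 -347.0 z 128.0
113 334 347 x 460.0 499.0 y -362.0 -354.0 -346.0 z 124.0
114 333 348 x 458.0 503.0 y -379.0 -355.0 -345.0 z 120.0
115 332 349 x 455.0 506.0 y -375.0 -354.0 -340.0 z 117.0
116 331 350 x 452.0 508.0 y -378.0 -354.0 -346.0 z 114.0
117 330 351 x 448.0 512.0 y -372.0 -354.0 -347.0 z 111.0
118 330 351 x 448.0 511.0 y -365.0 -353.0 -344.0 z 108.0
119 330 351 x 448.0 511.0 y -362.0 -350.0 -342.0 z 106.0
120 333 349 x 454.0 501.0 y -352.0 -346.0 -339.0 z 105.0
121 333 348 x 456.0 501.0 y -348.0 -344.0 -337.0 z 103.0
122 336 348 x 456.0 492.0 y -342.0 -341.0 -333.0 z 101.0
123 336 341 x 476.0 491.0 y -335.0 -334.0 -333.0 z 101.0
319.16460485956316
```

View pics/pit.png

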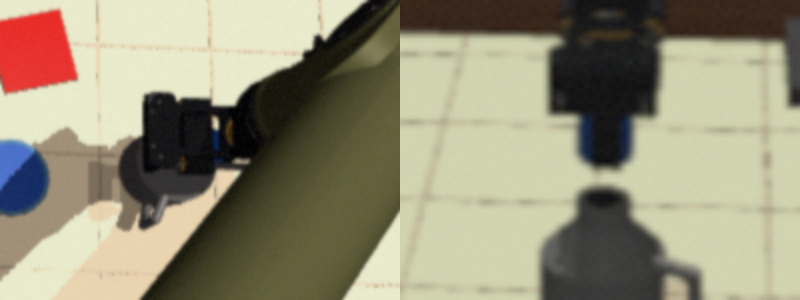

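In the side view the held cap (crop (605,140)) is just above the neck (crop (605,195)). The fit says to move +2.5 mm in x and −3 mm in y.

```bash
python3 -m jog '[[[-1,-2,4,0,0,0,36],[-2.5,-3,12,0,0,0,36],[-2.5,-3,22,0,0,0,36],[-2.5,-3,30,0,0,0,36],[-2.5,-3,33,0,0,0,36],[-2.5,-3,33,0,0,0,36],[-2.5,-3,33,0,0,0,36]]]'
python3 - <<'E'
from h import *
to(480,-366,133.6)
b=grab("side"); W=cloud(b)*1000
cv2.imwrite("pics/pit2.png",np.clip(cv2.resize(b["image"][75:135,300:380],(800,600),interpolation=cv2.INTER_CUBIC)*2.,0,255).astype(np.uint8)[:,:,::-1])
profile(b,(440,520,-420,-310,115,175))
E
```

```text
time: 6.95
position: [0.4802, -0.3663, 0.1386]
tool_rot: [-0.0, 3.142, -0.0]
ft_force: [-0.0, -0.3, -0.1]
grip_width: 0.452
grip_force: 12.0
shift [0.2 0.3 5. ] turn [-0.  0.  0.] at [ 480.2 -366.3  138.6] t 6.95
99 334 336 x 493.0 499.0 y -362.0 -361.0 -358.0 z 166.0
100 334 347 x 461.0 499.0 y -365.0 -356.0 -347.0 z 165.0
101 334 347 x 461.0 499.0 y -368.0 -337.0 -332.0 z 172.0
102 334 347 x 461.0 499.0 y -368.0 -339.0 -329.0 z 168.0
103 334 347 x 461.0 499.0 y -370.0 -338.0 -334.0 z 165.0
104 334 347 x 461.0 498.0 y -370.0 -339.0 -330.0 z 162.0
105 334 347 x 461.0 499.0 y -369.0 -342.0 -330.0 z 157.0
106 334 347 x 461.0 499.0 y -369.0 -340.0 -335.0 z 155.0
107 334 346 x 463.0 498.0 y -359.0 -341.0 -334.0 z 151.0
108 334 347 x 461.0 499.0 y -381.0 -343.0 -334.0 z 146.0
109 334 347 x 461.0 499.0 y -372.0 -341.0 -335.0 z 144.0
110 334 347 x 460.0 499.0 y -367.0 -339.0 -335.0 z 142.0
111 334 347 x 460.0 499.0 y -366.0 -341.0 -334.0 z 138.0
112 334 347 x 460.0 499.0 y -366.0 -353.0 -346.0 z 128.0
113 334 347 x 460.0 499.0 y -362.0 -352.0 -344.0 z 125.0
114 334 347 x 460.0 499.0 y -365.0 -351.0 -339.0 z 123.0
115 336 346 x 463.0 492.0 y -356.0 -352.0 -343.0 z 119.0
116 336 346 x 463.0 492.0 y -352.0 -351.0 -347.0 z 116.0
117 339 340 x 480.0 483.0 y -345.0 -344.0 -343.0 z 116.0
```

View pics/pit2.png

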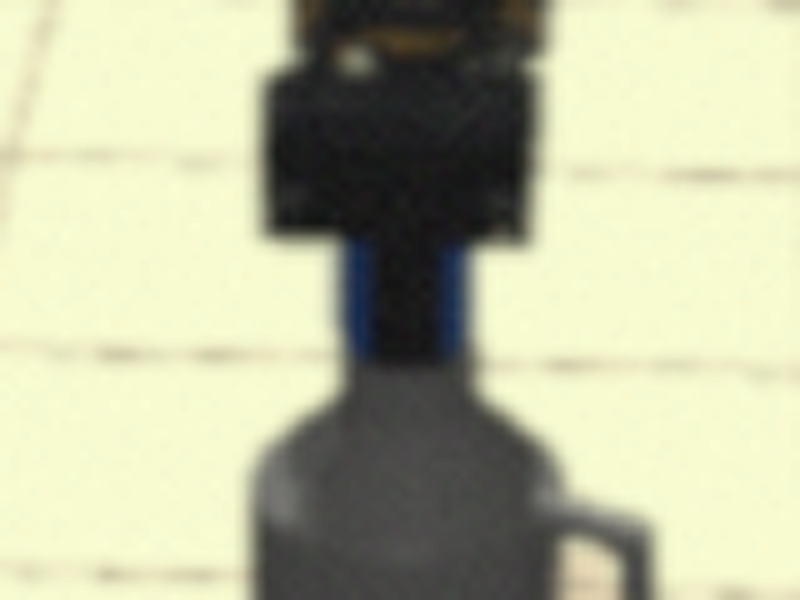

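In the crop the cap is at x 340–468 and the neck at 348–472, so the cap is about 1.5 mm too far in +x. I'll correct by 1 mm and lower it.

```bash
python3 -m jog '[[[1,0,1.5,0,0,0,36],[1,0,3,0,0,0,36],[1,0,4,0,0,0,36],[1,0,4.5,0,0,0,36],[1,0,4.5,0,0,0,36]]]'
```

```text
time: 7.5
position: [0.4791, -0.3661, 0.134]
tool_rot: [-0.0, 3.142, 0.0]
ft_force: [0.5, 1.3, 0.6]
grip_width: 0.453
grip_force: 12.0
```

```bash
python3 -m jog '[[[0,0,0.5,0,0,0,36],[0,0,0.5,0,0,0,36]]]'; python3 -m jog '[[[0,0,0.6,0,0,0,36],[0,0,0.6,0,0,0,36]]]'
```

```text
time: 7.7
position: [0.4792, -0.3662, 0.1336]
tool_rot: [-0.0, 3.141, -0.0]
ft_force: [0.9, -0.6, -0.3]
grip_width: 0.459
grip_force: 12.0
time: 7.9
position: [0.4793, -0.3662, 0.1336]
tool_rot: [-0.0, 3.141, 0.0]
ft_force: [-1.6, 0.9, 5.8]
grip_width: 0.454
grip_force: 12.0
```

Contact (5.8 N up). Release slowly and rise.

```bash
python3 -m jog '[[[0,0,-0.3,0,0,0,42],[0,0,-0.3,0,0,0,48],[0,0,-0.3,0,0,0,60],[0,0,-0.3,0,0,0,75],[0,0,-0.3,0,0,0,87],[0,0,-0.3,0,0,0,87],[0,0,-15,0,0,0,87],[0,0,-45,0,0,0,87],[0,0,-80,0,0,0,87],[0,0,-100,0,0,0,87]]]'
python3 - <<'E'
from h import *
to(644,2,235)
b=grab("side"); profile(b,(440,520,-420,-310,110,175))
E
```

```text
time: 8.9
position: [0.4799, -0.3673, 0.237]
tool_rot: [0.0, 3.138, -0.004]
ft_force: [0.2, -0.9, 0.3]
grip_width: 0.996
grip_force: 0.0
shift [-164.   369.3    1.8] turn [-0.1  0.2 -0. ] at [ 479.9 -367.3  237. ] t 8.9
97 338 343 x 474.0 489.0 y -388.0 -383.0 -378.0 z 161.0
98 336 345 x 468.0 494.0 y -380.0 -378.0 -374.0 z 161.0
99 335 346 x 464.0 497.0 y -375.0 -371.0 -368.0 z 161.0
100 334 347 x 461.0 499.0 y -369.0 -364.0 -360.0 z 161.0
101 334 347 x 461.0 500.0 y -369.0 -358.0 -354.0 z 162.0
102 334 347 x 461.0 499.0 y -365.0 -353.0 -347.0 z 161.0
103 334 347 x 461.0 499.0 y -361.0 -350.0 -345.0 z 159.0
104 334 347 x 461.0 499.0 y -362.0 -352.0 -344.0 z 155.0
105 334 347 x 461.0 499.0 y -361.0 -349.0 -343.0 z 153.0
106 334 347 x 461.0 499.0 y -359.0 -352.0 -346.0 z 148.0
107 334 347 x 461.0 499.0 y -365.0 -349.0 -342.0 z 147.0
108 334 347 x 460.0 499.0 y -367.0 -351.0 -345.0 z 142.0
109 334 347 x 460.0 499.0 y -365.0 -353.0 -344.0 z 138.0
110 334 347 x 461.0 499.0 y -369.0 -352.0 -342.0 z 135.0
111 334 347 x 460.0 499.0 y -364.0 -352.0 -344.0 z 132.0
112 334 347 x 460.0 499.0 y -359.0 -349.0 -344.0 z 130.0
113 334 347 x 460.0 499.0 y -361.0 -352.0 -346.0 z 125.0
114 334 347 x 460.0 499.0 y -362.0 -352.0 -345.0 z 122.0
115 334 347 x 460.0 499.0 y -363.0 -351.0 -345.0 z 119.0
116 333 347 x 460.0 502.0 y -360.0 -353.0 -346.0 z 115.0
117 336 347 x 460.0 492.0 y -355.0 -349.0 -346.0 z 113.0
118 338 346 x 463.0 486.0 y -348.0 -347.0 -345.0 z 111.0
119 339 343 x 471.0 483.0 y -343.0 -343.0 -342.0 z 110.0
```

Cap and neck cover the same pixel columns (334–347) and front face, so the cap is centred. Next is the steel cup.

Run:
```python
from h import *
for n in("top","side"):
    d=grab(n)
    print(n,"steel",[b for b in blobs(d,*SPEC["steel"],.005) if abs(b[2][0]-640)<40 and abs(b[2][1])<40],"cap",blobs(d,*SPEC["cap"][:2],.162))
    profile(d,(600,690,-40,50,80,110))
```

```text
top steel [(337, 157, [643.6, 1.8], [49, 47, 3])] cap []
148 335 339 x 667.0 669.0 y -2.0 3.0 8.0 z 101.0
149 333 342 x 664.0 667.0 y -9.0 2.0 13.0 z 99.0
150 331 343 x 661.0 664.0 y -12.0 3.0 18.0 z 98.0
151 330 344 x 659.0 662.0 y -14.0 2.0 20.0 z 98.0
152 329 345 x 657.0 659.0 y -17.0 3.0 23.0 z 98.0
153 329 345 x 654.0 657.0 y -17.0 3.0 23.0 z 98.0
154 328 346 x 651.0 654.0 y -20.0 3.0 25.0 z 98.0
155 328 346 x 647.0 651.0 y -20.0 3.0 25.0 z 98.0
156 328 346 x 646.0 649.0 y -20.0 2.0 25.0 z 98.0
157 328 347 x 643.0 647.0 y -22.0 1.0 25.0 z 97.0
158 328 347 x 640.0 644.0 y -22.0 1.0 24.0 z 98.0
159 328 347 x 638.0 645.0 y -23.0 1.0 24.0 z 98.0
160 328 346 x 635.0 639.0 y -20.0 2.0 24.0 z 98.0
161 328 346 x 632.0 636.0 y -20.0 2.0 24.0 z 97.0
162 328 346 x 630.0 635.0 y -20.0 2.0 24.0 z 98.0
163 328 346 x 628.0 636.0 y -21.0 2.0 24.0 z 98.0
164 329 345 x 626.0 631.0 y -18.0 2.0 21.0 z 97.0
165 329 344 x 623.0 629.0 y -16.0 3.0 21.0 z 97.0
166 331 344 x 621.0 628.0 y -16.0 0.0 16.0 z 96.0
167 332 342 x 620.0 624.0 y -11.0 1.0 14.0 z 90.0
168 335 340 x 620.0 622.0 y -6.0 -0.0 6.0 z 8
[... 301 characters left out ...]
3.0 z 97.0
189 257 275 x 623.0 667.0 y -7.0 -4.0 2.0 z 98.0
190 256 275 x 622.0 669.0 y -5.0 -1.0 4.0 z 97.0
191 256 275 x 622.0 669.0 y -1.0 3.0 7.0 z 97.0
192 256 275 x 621.0 668.0 y 3.0 8.0 13.0 z 97.0
193 256 275 x 622.0 667.0 y 2.0 12.0 14.0 z 97.0
194 256 275 x 622.0 669.0 y 3.0 16.0 20.0 z 98.0
195 256 275 x 621.0 669.0 y 7.0 19.0 23.0 z 96.0
196 256 276 x 620.0 670.0 y 1.0 22.0 26.0 z 95.0
197 257 275 x 621.0 665.0 y 11.0 21.0 26.0 z 92.0
198 257 274 x 623.0 665.0 y 12.0 21.0 28.0 z 89.0
199 258 272 x 627.0 662.0 y 19.0 22.0 30.0 z 87.0
200 258 272 x 628.0 662.0 y 18.0 25.0 27.0 z 85.0
201 261 270 x 632.0 654.0 y 22.0 24.0 25.0 z 82.0
202 266 266 x 641.0 641.0 y 28.0 28.0 28.0 z 82.0
```

```bash
python3 -m jog '[[[-18,40,0,0,0,0,87],[-36,80,0,0,0,0,87],[-55,122,0,0,0,0,87],[-73,164,0,0,0,0,87],[-91,206,0,0,0,0,87],[-110,248,0,0,0,0,87],[-128,290,0,0,0,0,87],[-146,330,0,0,0,0,87],[-158,358,0,0,0,0,87],[-164,369,0,0,0,0,87]]]'
```

```text
time: 10.05
position: [0.6431, 0.0079, 0.2312]
tool_rot: [0.01, -3.139, -0.002]
ft_force: [-0.4, -0.3, -0.2]
grip_width: 0.999
grip_force: 0.0
```

```bash
python3 -m jog '[[[0,0,30,0,0,0,87],[0,0,65,0,0,0,87],[0,0,100,0,0,0,87],[0,0,130,0,0,0,87],[0,0,150,0,0,0,87],[0,0,165,0,0,0,87],[0,0,172,0,0,0,87],[0,0,174,0,0,0,87],[0,0,174,0,0,0,87]]]'
```

```text
time: 10.95
position: [0.6436, 0.0025, 0.0597]
tool_rot: [0.0, 3.14, -0.0]
ft_force: [-0.8, 0.1, -0.2]
grip_width: 0.999
grip_force: 0.0
```

```bash
python3 -m jog '[[[0,0,3,0,0,0,70],[0,0,5.5,0,0,0,60],[0,0,5.5,0,0,0,54],[0,0,5.5,0,0,0,50],[0,0,5.5,0,0,0,46],[0,0,5.5,0,0,0,44],[0,0,5.5,0,0,0,44],[0,0,5.5,0,0,0,44]]]' 14
python3 -m jog '[[[0,0,-5,0,0,0,44],[0,0,-20,0,0,0,44],[0,0,-45,0,0,0,44],[0,0,-75,0,0,0,44],[0,0,-95,0,0,0,44],[0,0,-100,0,0,0,44]]]'
python3 - <<'E'
from h import *
to(628,238.5,100)
d=grab("side"); print(blobs(d,*SPEC["jar"]));print(blobs(d,*SPEC["cork"])); save(d,"st.png")
E
```

```text
time: 11.75
position: [0.6432, 0.0027, 0.0536]
tool_rot: [-0.0, 3.141, -0.0]
ft_force: [0.9, -1.2, 0.6]
grip_width: 0.59
grip_force: 14.0
time: 12.35
position: [0.645, 0.0028, 0.1576]
tool_rot: [-0.0, 3.136, 0.001]
ft_force: [-0.9, -0.8, -1.5]
grip_width: 0.591
grip_force: 14.0
shift [ 17.3 235.7  57.7] turn [0.  0.3 0. ] at [645.    2.8 157.6] t 12.35
[(327, 340, [462.4, 397.0], [115, 76, 11]), (398, 233, [319.9, 84.4], [11, 47, 31]), (268, 206, [643.2, 6.3], [64, 68, 4]), (199, 162, [870.4, -180.1], [109, 110, 50]), (47, 35, [1824.5, -1124.1], [882, 42, 90])]
[(140, 278, [903.0, 228.6], [16, 181, 90]), (258, 289, [627.6, 242.8], [97, 96, 4]), (325, 242, [493.4, 80.0], [46, 8, 73]), (160, 235, [905.0, 82.6], [281, 161, 90]), (276, 182, [649.3, -159.8], [27, 78, 79]), (292, 168, [614.0, -227.9], [58, 126, 48])]
```

View pics/st.png

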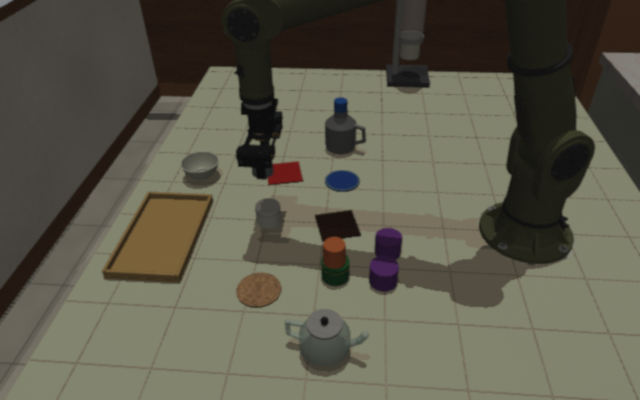

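Side view: the steel cup is held at (262,170), the jar stands alone at (268,213), the cap sits on the pitcher at (341,107), and the cork is at (258,289). Carry the cup to the coaster.

```bash
python3 -m jog '[[[2,25,0,0,0,0,44],[4,60,0,0,0,0,44],[6,100,0,0,0,0,44],[9,140,0,0,0,0,44],[12,175,15,0,0,0,44],[14,205,30,0,0,0,44],[16,228,45,0,0,0,44],[17,235.5,55,0,0,0,44],[17,235.5,55,0,0,0,44],[17,235.5,55,0,0,0,44]]]'
python3 - <<'E'
from h import *
to(627,238.3,10)
a=grab("top");b=grab("side"); 
o=np.hstack([cv2.resize(a["image"][130:205,200:300],(400,300),interpolation=cv2.INTER_CUBIC),cv2.resize(b["image"][240:315,210:310],(400,300),interpolation=cv2.INTER_CUBIC)])
cv2.imwrite("pics/ck.png",np.clip(o*1.5,0,255).astype(np.uint8)[:,:,::-1])
E
```

```text
time: 13.4
position: [0.6264, 0.2361, 0.0983]
tool_rot: [-0.003, -3.141, 0.003]
ft_force: [-0.1, -1.3, -1.4]
grip_width: 0.593
grip_force: 14.0
shift [-0.7  2.4 88.3] turn [-0.1 -0.  -0.1] at [626.4 236.1  98.3] t 13.4
```

```bash
python3 -m jog '[[[0,1,20,0,0,0,44],[0,1,45,0,0,0,44],[0,1,65,0,0,0,44],[0,1,78,0,0,0,44],[0,1,82,0,0,0,44],[0,1,82,0,0,0,44],[0,1,82,0,0,0,44]]]'
python3 - <<'E'
from h import *
to(627,238.3,9.6)
b=grab("side"); 
cv2.imwrite("pics/ck.png",np.clip(cv2.resize(b["image"][240:315,210:310],(800,600),interpolation=cv2.INTER_CUBIC)*1.5,0,255).astype(np.uint8)[:,:,::-1])
E
```

```text
time: 14.2
position: [0.6271, 0.2394, 0.0178]
tool_rot: [0.0, 3.14, 0.001]
ft_force: [-0.0, 0.3, -0.0]
grip_width: 0.592
grip_force: 14.0
shift [ 0.1 -1.1  8.2] turn [ 0.   0.1 -0. ] at [627.1 239.4  17.8] t 14.2
```

View pics/ck.png

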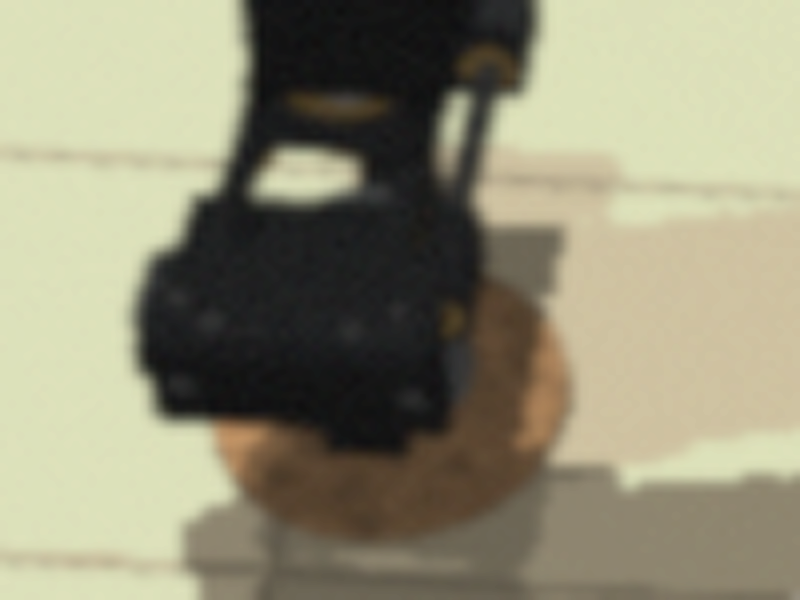

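The cork (crop centre about (390,400)) is under the cup, which is mostly hidden by the gripper. Lower it to contact.

```bash
python3 -m jog '[[[0,-1,3,0,0,0,44],[0,-1,6,0,0,0,44],[0,-1,7.5,0,0,0,44],[0,-1,7.5,0,0,0,44]]]'; python3 -m jog '[[[0,0,0.6,0,0,0,44],[0,0,0.6,0,0,0,44]]]';python3 -m jog '[[[0,0,0.6,0,0,0,44],[0,0,0.6,0,0,0,44]]]'
```

```text
time: 14.65
position: [0.6261, 0.2383, 0.0096]
tool_rot: [0.0, -3.142, -0.0]
ft_force: [-2.3, -0.4, 2.4]
grip_width: 0.593
grip_force: 14.1
time: 14.85
position: [0.6261, 0.2383, 0.0096]
tool_rot: [0.0, -3.142, -0.0]
ft_force: [-2.3, -0.9, 7.1]
grip_width: 0.589
grip_force: 14.2
time: 15.05
position: [0.6261, 0.2383, 0.0096]
tool_rot: [0.0, -3.142, -0.001]
ft_force: [-4.5, -1.8, 9.8]
grip_width: 0.589
grip_force: 14.2
```

```bash
python3 -m jog '[[[0,0,-1,0,0,0,54],[0,0,-1,0,0,0,62],[0,0,-1,0,0,0,72],[0,0,-1,0,0,0,87],[0,0,-1,0,0,0,87],[0,0,-10,0,0,0,87],[0,0,-35,0,0,0,87],[0,0,-70,0,0,0,87],[0,0,-110,0,0,0,87],[0,0,-150,0,0,0,87]]]'
python3 - <<'E'
from h import *
for n in("top","side"):
    d=grab(n)
    for k,z in(("cork",.006),("steel",.054)): print(n,k,[b for b in blobs(d,*SPEC[k][:2],z,.005) if abs(b[2][0]-627)<50 and abs(b[2][1]-238)<50])
    print([b for b in blobs(d,*SPEC["cop"],.005)])
to(463,182,170)
E
```

```text
time: 16.05
position: [0.6259, 0.2382, 0.1598]
tool_rot: [-0.0, 3.141, 0.0]
ft_force: [1.2, 0.2, 1.0]
grip_width: 1.0
grip_force: 0.0
top cork [(251, 178, [607.3, 226.8], [103, 110, 38]), (235, 161, [653.1, 274.3], [29, 56, 21])]
top steel [(244, 165, [626.0, 238.1], [45, 49, 3])]
[(259, 227, [461.7, 181.5], [47, 47, 49])]
side cork [(244, 293, [657.2, 254.7], [28, 87, 24]), (271, 289, [600.4, 239.3], [81, 42, 84])]
side steel [(256, 274, [628.0, 241.1], [48, 50, 4])]
[(334, 245, [463.8, 186.1], [43, 50, 4])]
shift [167.  -57.4  -6.3] turn [ 0.3  0.7 -0. ] at [630.1 239.4 166. ] t 16.15
```

```bash
python3 -m jog '[[[15,-5,0,0,0,0,87],[45,-15,0,0,0,0,87],[85,-29,0,0,0,0,87],[120,-41,0,0,0,0,87],[145,-50,0,0,0,0,87],[160,-55,0,0,0,0,87],[164,-56,10,0,0,0,87],[164,-56,40,0,0,0,87],[164,-56,40,0,0,0,87]]]'
python3 -c "
from h import *
to(462,182.3,54)"
```

```text
time: 17.05
position: [0.4597, 0.1812, 0.1144]
tool_rot: [0.0, -3.136, 0.005]
ft_force: [-0.8, -0.8, -0.2]
grip_width: 0.999
grip_force: 0.0
shift [-2.6  1.3 60.3] turn [-0.2 -0.3  0. ] at [459.7 181.2 114.4] t 17.05
```

```bash
python3 -m jog '[[[0,0,5,0,0,0,87],[0,0,20,0,0,0,87],[0,0,38,0,0,0,87],[0,0,50,0,0,0,87],[0,0,55,0,0,0,87],[0,0,55,0,0,0,87],[0,0,55,0,0,0,87]]]'
```

```text
time: 17.75
position: [0.4627, 0.1825, 0.0634]
tool_rot: [-0.0, 3.141, 0.001]
ft_force: [1.0, 0.1, 1.2]
grip_width: 1.004
grip_force: 0.0
```

```bash
python3 -m jog '[[[0.7,0,5,0,0,0,80],[0.7,0,9.5,0,0,0,70],[0.7,0,9.5,0,0,0,60],[0.7,0,9.5,0,0,0,54],[0.7,0,9.5,0,0,0,50],[0.7,0,9.5,0,0,0,46],[0.7,0,9.5,0,0,0,44],[0.7,0,9.5,0,0,0,44],[0.7,0,9.5,0,0,0,44]]]'
python3 -m jog '[[[0,0,-5,0,0,0,44],[0,0,-20,0,0,0,44],[0,0,-45,0,0,0,44],[0,0,-75,0,0,0,44],[0,0,-95,0,0,0,44],[0,0,-100,0,0,0,44]]]'
python3 - <<'E'
from h import *
to(634,-209,150)
d=grab("side"); print(blobs(d,*SPEC["tin"],.005), "held",blobs(d,[3,120,30],[14,255,255],ctrl.get_state()["position"][2]+.0445,.02)); d=grab("side");save(d,"cu.png")
E
```

```text
time: 18.65
position: [0.4615, 0.1824, 0.0534]
tool_rot: [-0.0, 3.141, 0.0]
ft_force: [0.8, 0.5, 1.0]
grip_width: 0.59
grip_force: 14.0
time: 19.25
position: [0.4628, 0.183, 0.1559]
tool_rot: [-0.0, 3.138, 0.004]
ft_force: [0.3, 0.1, -0.4]
grip_width: 0.591
grip_force: 14.0
shift [-171.2 -392.     5.6] turn [0.1 0.2 0. ] at [462.8 183.  155.9] t 19.25
[(335, 262, [461.6, 189.4], [58, 60, 19])] held [(623, 28, [-495.1, -895.9], [166, 106, 69]), (16, 9, [1849.5, -1018.3], [239, 29, 90])]
```

View pics/cu.png

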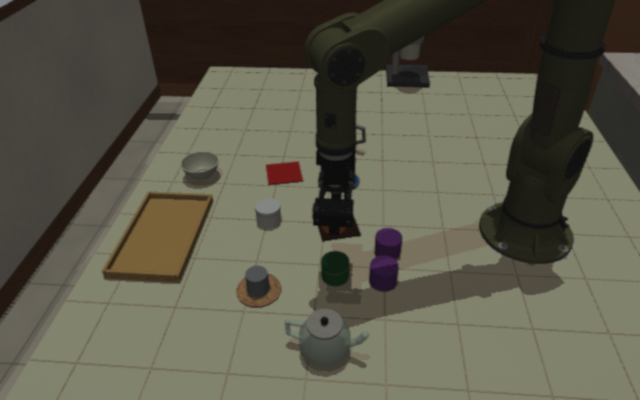

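Side view: the steel cup is on the cork at (258,283), the tin stands alone at (335,268), and the copper cup is in the gripper at (334,220). On to the red tile.

```bash
python3 -m jog '[[[-15,-35,0,0,0,0,44],[-33,-75,0,0,0,0,44],[-51,-117,0,0,0,0,44],[-69,-159,0,0,0,0,44],[-88,-201,0,0,0,0,44],[-106,-243,0,0,0,0,44],[-124,-285,0,0,0,0,44],[-142,-327,0,0,0,0,44],[-158,-362,0,0,0,0,44],[-168,-386,0,0,0,0,44]]]'
python3 -m jog '[[[-3,-7,5,0,0,0,44],[-3,-7,30,0,0,0,44],[-3,-7,65,0,0,0,44],[-3,-7,100,0,0,0,44],[-3,-7,125,0,0,0,44],[-3,-7,135,0,0,0,44],[-3,-7,135,0,0,0,44],[-3,-7,135,0,0,0,44]]]'
python3 -c "
from h import *
to(633.5,-209.5,9.6)"
```

```text
time: 20.35
position: [0.6286, -0.207, 0.1508]
tool_rot: [-0.004, -3.138, 0.002]
ft_force: [-0.8, 0.5, -1.3]
grip_width: 0.592
grip_force: 14.0
time: 21.15
position: [0.633, -0.2104, 0.019]
tool_rot: [-0.001, 3.141, -0.0]
ft_force: [0.6, -0.6, -0.4]
grip_width: 0.592
grip_force: 14.0
shift [-0.5  0.9  9.4] turn [-0.   0.1  0. ] at [ 633.  -210.4   19. ] t 21.15
```

```bash
python3 -m jog '[[[0,0.8,3,0,0,0,44],[0,0.8,6,0,0,0,44],[0,0.8,8,0,0,0,44],[0,0.8,8.7,0,0,0,44],[0,0.8,8.7,0,0,0,44]]]'; python3 -m jog '[[[0,0,0.6,0,0,0,44],[0,0,0.6,0,0,0,44]]]'
```

```text
time: 21.65
position: [0.6324, -0.2098, 0.0096]
tool_rot: [-0.0, 3.141, 0.0]
ft_force: [1.1, -0.7, -1.9]
grip_width: 0.59
grip_force: 14.0
time: 21.85
position: [0.6325, -0.2098, 0.0095]
tool_rot: [-0.0, 3.141, 0.0]
ft_force: [-1.3, 0.3, 2.6]
grip_width: 0.592
grip_force: 14.1
```

```bash
python3 -m jog '[[[0,0,0,0,0,0,54],[0,0,0,0,0,0,62],[0,0,0,0,0,0,72],[0,0,0,0,0,0,87],[0,0,0,0,0,0,87],[0,0,-10,0,0,0,87],[0,0,-35,0,0,0,87],[0,0,-70,0,0,0,87],[0,0,-110,0,0,0,87],[0,0,-150,0,0,0,87]]]'
python3 - <<'E'
from h import *
for n in("top","side"):
    d=grab(n)
    print(n,blobs(d,*SPEC["cop"][:2],.054,.005),blobs(d,*SPEC["red"]),"tin",blobs(d,*SPEC["tin"],.005),"board",[b for b in blobs(d,*SPEC["board"]) if abs(b[2][0]-466)<30 and abs(b[2][1])<40],
    "jar",[b for b in blobs(d,*SPEC["jar"],.005) if abs(b[2][0]-643)<30 and abs(b[2][1])<40],"saucer",blobs(d,*SPEC["saucer"]))
to(458,182,150)
E
```

```text
time: 22.85
position: [0.6322, -0.21, 0.1611]
tool_rot: [0.0, 3.141, -0.0]
ft_force: [0.4, 0.2, 0.1]
grip_width: 0.996
grip_force: 0.0
top [] [(400, 166, [657.9, -166.6], [27, 41, 62])] tin [(261, 231, [459.5, 182.7], [60, 60, 3])] board [(331, 234, [465.8, 9.3], [100, 99, 16])] jar [(337, 164, [642.6, 1.3], [64, 62, 3])] saucer []
side [(283, 159, [635.0, -206.0], [43, 35, 28])] [(295, 175, [599.8, -194.5], [59, 45, 62]), (272, 174, [668.2, -197.9], [29, 95, 14])] tin [(335, 261, [461.7, 188.1], [58, 65, 5])] board [(337, 224, [468.1, 12.2], [103, 127, 19])] jar [(268, 206, [643.3, 4.6], [64, 64, 4])] saucer [(342, 180, [465.0, -179.4], [86, 86, 32])]
shift [178.2 393.9  13.6] turn [-0.2  0.7 -0. ] at [ 636.  -211.9  166.8] t 22.95
```

```bash
python3 -m jog '[[[15,35,0,0,0,0,87],[33,75,0,0,0,0,87],[51,117,0,0,0,0,87],[69,159,0,0,0,0,87],[88,201,0,0,0,0,87],[106,243,0,0,0,0,87],[124,285,0,0,0,0,87],[142,327,0,0,0,0,87],[158,362,0,0,0,0,87],[168,385,0,0,0,0,87]]]'
python3 -m jog '[[[4,8.5,5,0,0,0,87],[4,8.5,30,0,0,0,87],[4,8.5,60,0,0,0,87],[4,8.5,80,0,0,0,87],[4,8.5,88,0,0,0,87],[4,8.5,88,0,0,0,87],[4,8.5,88,0,0,0,87]]]'
python3 -c "
from h import *
to(460,183.5,8)"
```

```text
time: 23.95
position: [0.4626, 0.1781, 0.1592]
tool_rot: [0.006, -3.141, -0.002]
ft_force: [0.2, -0.8, 0.6]
grip_width: 1.004
grip_force: 0.0
time: 24.65
position: [0.4612, 0.1833, 0.0718]
tool_rot: [0.001, 3.14, 0.001]
ft_force: [-0.0, 0.0, 0.4]
grip_width: 1.003
grip_force: 0.0
shift [ 1.3  0.2 63.8] turn [ 0.   0.1 -0. ] at [461.2 183.3  71.8] t 24.65
```

```bash
python3 -m jog '[[[0.8,0,5,0,0,0,87],[0.8,0,20,0,0,0,87],[0.8,0,40,0,0,0,87],[0.8,0,53,0,0,0,87],[0.8,0,59,0,0,0,87],[0.8,0,61.5,0,0,0,87],[0.8,0,62,0,0,0,87]]]'
python3 -m jog '[[[0,0,0,0,0,0,76],[0,0,0,0,0,0,68],[0,0,0,0,0,0,62],[0,0,0,0,0,0,58],[0,0,0,0,0,0,58],[0,0,0,0,0,0,58]]]' 20
python3 -m jog '[[[0,0,-3,0,0,0,58],[0,0,-15,0,0,0,58],[0,0,-40,0,0,0,58],[0,0,-70,0,0,0,58],[0,0,-90,0,0,0,58],[0,0,-95,0,0,0,58]]]'
python3 - <<'E'
from h import *
to(466,11,100)
E
```

```text
time: 25.35
position: [0.4598, 0.1838, 0.0092]
tool_rot: [-0.0, 3.141, 0.0]
ft_force: [0.9, 0.3, 1.4]
grip_width: 1.002
grip_force: 0.0
time: 25.95
position: [0.4598, 0.1836, 0.0093]
tool_rot: [-0.0, 3.141, 0.0]
ft_force: [-0.9, 0.6, 3.5]
grip_width: 0.729
grip_force: 20.0
time: 26.55
position: [0.4612, 0.1844, 0.107]
tool_rot: [-0.0, 3.137, 0.005]
ft_force: [0.6, -0.1, -2.0]
grip_width: 0.734
grip_force: 20.0
shift [  -4.8 -173.4    6.5] turn [0.2 0.2 0. ] at [461.2 184.4 107. ] t 26.55
```

```bash
python3 -m jog '[[[-1,-20,0,0,0,0,58],[-2,-50,0,0,0,0,58],[-3,-85,0,0,0,0,58],[-4,-120,0,0,0,0,58],[-5,-150,0,0,0,0,58],[-5,-168,0,0,0,0,58],[-5,-173,10,0,0,0,58],[-5,-173,40,0,0,0,58],[-5,-173,65,0,0,0,58],[-5,-173,75,0,0,0,58]]]'
python3 -m jog '[[[0,0,2,0,0,0,58],[0,0,2,0,0,0,58],[0,0,2,0,0,0,58]]]'
python3 - <<'E'
from h import *
to(466,11,15.3)
E
```

```text
time: 27.55
position: [0.4619, 0.0113, 0.0258]
tool_rot: [0.002, -3.136, 0.002]
ft_force: [-1.4, -0.3, -2.1]
grip_width: 0.733
grip_force: 20.0
time: 27.85
position: [0.4656, 0.011, 0.0279]
tool_rot: [-0.001, 3.14, 0.001]
ft_force: [0.2, 0.7, -0.9]
grip_width: 0.732
grip_force: 20.0
shift [-0.4 -0.  12.6] turn [0.  0.1 0. ] at [465.6  11.   27.9] t 27.85
```

```bash
python3 -m jog '[[[0,0,3,0,0,0,58],[0,0,7,0,0,0,58],[0,0,10,0,0,0,58],[0,0,11.5,0,0,0,58],[0,0,12,0,0,0,58],[0,0,12,0,0,0,58]]]'; python3 -m jog '[[[0,0,0.6,0,0,0,58],[0,0,0.6,0,0,0,58]]]'
```

```text
time: 28.45
position: [0.4643, 0.0106, 0.0153]
tool_rot: [0.0, -3.141, -0.0]
ft_force: [-3.4, 1.3, 4.3]
grip_width: 0.733
grip_force: 20.0
time: 28.65
position: [0.4644, 0.0106, 0.0152]
tool_rot: [0.0, -3.141, -0.001]
ft_force: [-4.6, -0.9, 10.7]
grip_width: 0.732
grip_force: 20.0
```

```bash
python3 -m jog '[[[0,0,-1,0,0,0,66],[0,0,-1,0,0,0,74],[0,0,-1,0,0,0,87],[0,0,-1,0,0,0,87],[0,0,-1,0,0,0,87],[0,0,-15,0,0,0,87],[0,0,-45,0,0,0,87],[0,0,-85,0,0,0,87],[0,0,-115,0,0,0,87],[0,0,-130,0,0,0,87]]]'
python3 - <<'E'
from h import *
d=grab("side"); print(blobs(d,*SPEC["tin"][:2],.056,.005)); save(d,"tin.png"); profile(d,(595,690,-50,50,44,56))
to(643,2.2,80)
E
```

```text
time: 29.65
position: [0.4661, 0.0107, 0.1472]
tool_rot: [-0.0, 3.137, 0.002]
ft_force: [-0.2, 0.5, 0.3]
grip_width: 1.001
grip_force: 0.0
[(338, 211, [465.4, 18.5], [57, 61, 20])]
198 265 272 x 638.0 656.0 y -31.0 -29.0 -27.0 z 49.0
199 262 275 x 629.0 663.0 y -30.0 -25.0 -21.0 z 50.0
200 260 277 x 623.0 667.0 y -23.0 -21.0 -18.0 z 49.0
201 258 278 x 620.0 671.0 y -21.0 -16.0 -11.0 z 50.0
202 257 279 x 617.0 673.0 y -18.0 -13.0 -9.0 z 49.0
203 256 279 x 617.0 675.0 y -12.0 -9.0 -6.0 z 49.0
204 256 279 x 616.0 674.0 y -8.0 -4.0 0.0 z 50.0
205 256 280 x 613.0 673.0 y -4.0 -0.0 2.0 z 49.0
206 255 280 x 613.0 676.0 y -4.0 3.0 7.0 z 49.0
207 255 279 x 614.0 674.0 y 2.0 8.0 12.0 z 50.0
208 255 279 x 614.0 675.0 y 6.0 12.0 15.0 z 49.0
209 256 279 x 614.0 671.0 y 10.0 15.0 20.0 z 49.0
210 256 278 x 615.0 671.0 y 16.0 18.0 25.0 z 49.0
211 257 277 x 617.0 666.0 y 19.0 24.0 26.0 z 50.0
212 258 275 x 622.0 664.0 y 22.0 28.0 30.0 z 49.0
213 258 275 x 622.0 664.0 y 24.0 30.0 34.0 z 48.0
214 262 271 x 631.0 653.0 y 29.0 31.0 33.0 z 46.0
215 269 269 x 635.0 635.0 y 34.0 34.0 34.0 z 46.0
shift [-175.5   -8.9   69.7] turn [0.1 0.4 0. ] at [467.1  10.9 148.6] t 29.7
```

View pics/tin.png

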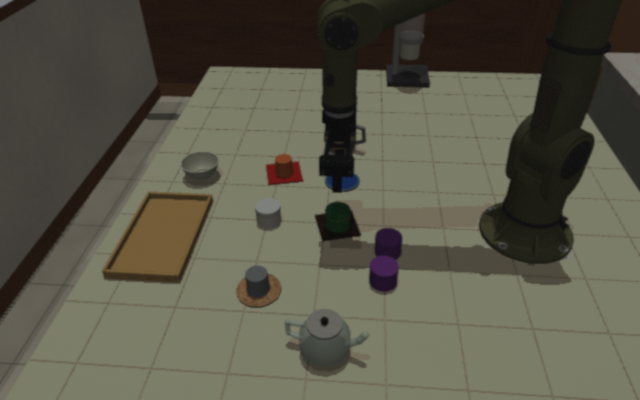

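Side view: the tin is on the board at (338,217), the copper cup on the tile at (284,166) and the steel cup on the cork at (258,283). The jar at (268,213) is last.

```bash
python3 -m jog '[[[-20,-1,0,0,0,0,87],[-50,-3,0,0,0,0,87],[-90,-5,0,0,0,0,87],[-130,-7,0,0,0,0,87],[-160,-8,0,0,0,0,87],[-175,-8.7,0,0,0,0,87],[-177,-8.7,30,0,0,0,87],[-177,-8.7,65,0,0,0,87],[-177,-8.7,80,0,0,0,87],[-177,-8.7,80,0,0,0,87]]]'
python3 -c "
from h import *
to(643,2,8.5)"
```

```text
time: 30.7
position: [0.6391, 0.002, 0.061]
tool_rot: [0.0, -3.135, 0.001]
ft_force: [0.5, 0.3, 0.4]
grip_width: 1.003
grip_force: 0.0
shift [-4.3  0.1 52.5] turn [-0.1 -0.4  0. ] at [639.1   2.   61. ] t 30.7
```

```bash
python3 -m jog '[[[0,0,5,0,0,0,87],[0,0,20,0,0,0,87],[0,0,40,0,0,0,87],[0,0,50,0,0,0,87],[0,0,52,0,0,0,87],[0,0,52,0,0,0,87]]]'
python3 -c "
from h import *
to(643,2,9)"
```

```text
time: 31.3
position: [0.6418, 0.0019, 0.0126]
tool_rot: [-0.0, 3.141, 0.0]
ft_force: [0.3, -0.6, 0.7]
grip_width: 1.0
grip_force: 0.0
shift [-1.2  0.1  3.6] turn [0. 0. 0.] at [641.8   1.9  12.6] t 31.3
```

```bash
python3 -m jog '[[[-1,0,2,0,0,0,87],[-1,0,3,0,0,0,76],[-1,0,3,0,0,0,68],[-1,0,3,0,0,0,62],[-1,0,3,0,0,0,58],[-1,0,3,0,0,0,58],[-1,0,3,0,0,0,58],[-1,0,3,0,0,0,58]]]' 25
python3 -m jog '[[[0,0,-3,0,0,0,58],[0,0,-15,0,0,0,58],[0,0,-40,0,0,0,58],[0,0,-75,0,0,0,58],[0,0,-105,0,0,0,58],[0,0,-110,0,0,0,58]]]'
python3 -c "
from h import *
to(465,-182,100)"
```

```text
time: 32.1
position: [0.6427, 0.0017, 0.0096]
tool_rot: [-0.0, 3.141, -0.0]
ft_force: [-0.6, 0.1, 1.4]
grip_width: 0.731
grip_force: 25.0
time: 32.7
position: [0.6453, 0.0018, 0.1243]
tool_rot: [-0.0, 3.134, 0.002]
ft_force: [0.9, 0.4, -2.1]
grip_width: 0.734
grip_force: 25.0
shift [ 180.5 -183.8   22.8] turn [0.1 0.4 0. ] at [645.3   1.8 124.3] t 32.7
```

```bash
python3 -m jog '[[[15,-15,0,0,0,0,58],[40,-40,0,0,0,0,58],[70,-71,0,0,0,0,58],[100,-102,0,0,0,0,58],[130,-133,0,0,0,0,58],[155,-160,0,0,0,0,58],[172,-177,0,0,0,0,58],[179,-184,5,0,0,0,58],[179,-184,30,0,0,0,58],[179,-184,60,0,0,0,58]]]'
python3 -m jog '[[[0,0,20,0,0,0,58],[0,0,30,0,0,0,58],[0,0,30,0,0,0,58],[0,0,30,0,0,0,58]]]'
python3 - <<'E'
from h import *
to(464.5,-182.3,15.6)
E
```

```text
time: 33.7
position: [0.4659, -0.1811, 0.0594]
tool_rot: [-0.003, 3.137, 0.001]
ft_force: [0.7, 0.8, -2.5]
grip_width: 0.733
grip_force: 25.0
time: 34.1
position: [0.4645, -0.1819, 0.0298]
tool_rot: [-0.002, 3.141, -0.001]
ft_force: [-0.1, 0.2, -2.3]
grip_width: 0.728
grip_force: 25.0
shift [ 0.  -0.4 14.2] turn [-0.   0.   0.1] at [ 464.5 -181.9   29.8] t 34.1
```

```bash
python3 -m jog '[[[0,0,3,0,0,0,58],[0,0,8,0,0,0,58],[0,0,11,0,0,0,58],[0,0,13,0,0,0,58],[0,0,13.5,0,0,0,58],[0,0,13.5,0,0,0,58]]]'; python3 -m jog '[[[0,0,0.6,0,0,0,58],[0,0,0.6,0,0,0,58]]]'
```

```text
time: 34.7
position: [0.4636, -0.1821, 0.0158]
tool_rot: [0.0, -3.142, -0.0]
ft_force: [0.3, 0.2, -2.5]
grip_width: 0.727
grip_force: 25.0
time: 34.9
position: [0.4638, -0.1822, 0.0156]
tool_rot: [-0.0, 3.141, 0.0]
ft_force: [-1.4, 0.8, 0.4]
grip_width: 0.733
grip_force: 25.0
```

```bash
python3 -m jog '[[[0,0,0.4,0,0,0,58],[0,0,0.4,0,0,0,66],[0,0,0.2,0,0,0,74],[0,0,0,0,0,0,87],[0,0,0,0,0,0,87],[0,0,-15,0,0,0,87],[0,0,-45,0,0,0,87],[0,0,-90,0,0,0,87],[0,0,-140,0,0,0,87],[0,0,-190,0,0,0,87]]]'
python3 -m jog '[[[0,40,0,0,0,0,87],[0,85,0,0,0,0,87],[0,130,0,0,0,0,87],[0,170,0,0,0,0,87],[0,200,0,0,0,0,87],[0,200,0,0,0,0,87],[0,200,0,0,0,0,87]]]'
python3 - <<'E'
from h import *
for n in("top","side"):
    d=grab(n); save(d,"end_"+n+".png")
    for k,z in(("cap",.162),("steel",.054),("cop",.054),("tin",.056),("jar",.056)): print(n,k,[b for b in blobs(d,*SPEC[k][:2],z,.005) if b[2][0]>420 and b[2][0]<660 and abs(b[2][1])<400])
a=cv2.imread("pics/end_top.png")[120:280,150:520]; cv2.imwrite("pics/endc.png",np.clip(cv2.resize(a,(800,346),interpolation=cv2.INTER_CUBIC)*1.3,0,255).astype(np.uint8))
E
```

```text
time: 35.9
position: [0.4631, -0.1826, 0.2081]
tool_rot: [0.001, 3.141, -0.0]
ft_force: [1.0, -0.4, 0.7]
grip_width: 1.0
grip_force: 0.0
time: 36.6
position: [0.4637, 0.0178, 0.2061]
tool_rot: [-0.002, 3.141, -0.001]
ft_force: [0.3, -0.6, -0.1]
grip_width: 0.996
grip_force: 0.0
top cap [(499, 225, [480.1, -363.9], [38, 39, 88])]
top steel [(467, 236, [469.8, -327.9], [63, 13, 12]), (408, 235, [464.6, -181.1], [62, 62, 3]), (183, 228, [457.4, 377.3], [78, 101, 43]), (419, 171, [632.4, -208.6], [48, 46, 0]), (244, 165, [626.1, 238.1], [45, 49, 3])]
top cop [(419, 171, [632.7, -208.9], [48, 46, 0])]
top tin []
top jar [(408, 235, [464.6, -180.9], [63, 62, 1]), (184, 227, [460.6, 374.5], [71, 96, 50]), (244, 165, [626.6, 238.1], [43, 44, 5])]
side cap []
side steel [(328, 340, [461.8, 398.7], [118, 70, 7]), (256, 274, [627.9, 241.3], [50, 48, 61]), (338, 210, [465.8, 13.9], [66, 66, 56]), (347, 167, [450.4, -177.7], [74, 29, 89]), (283, 159, [633.0, -204.6], [46, 52, 7])]
side cop [(283, 159, [632.8, -203.7], [43, 52, 9])]
side tin [(337, 211, [465.9, 18.6], [57, 62, 4])]
side jar [(325, 338, [466.4, 396.8], [97, 72, 14]), (256, 273, [628.1, 240.7], [46, 44, 62]), (347, 166, [450.0, -176.4], [28, 68, 2])]
```

View pics/endc.png

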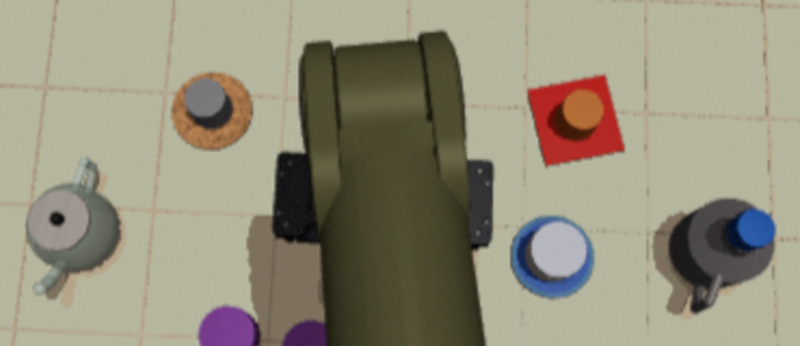

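View pics/end_side.png

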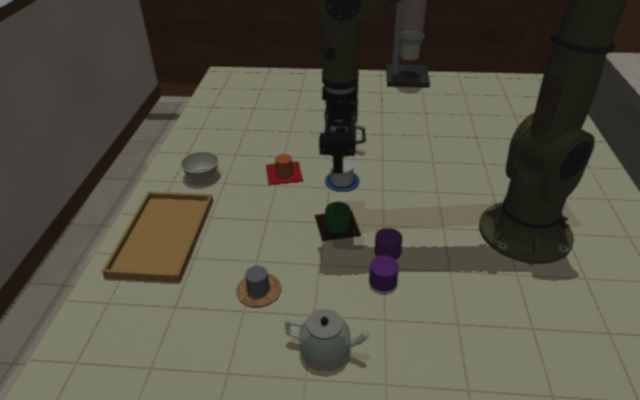

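The end pictures show everything in place: cap on the mouth (crop (752,230)), steel on cork (210,105), copper on tile (582,110), jar on saucer (557,250), and the tin on the board (side view (338,217)). All are within about 3 mm of centre, and the teapot has not moved.

```bash
python3 -c "
from bench import ctrl
print(ctrl.close_job())"
```

```text
the job is handed in; nothing more can be done
None
```

The job is handed in at about 37 s: all five things stand upright on their own places, measured within about 3 mm of centre, and the teapot was not touched.

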